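# Clamp a steel block with a swing-strap cam clamp

### The arm

A 6-joint arm with a two-finger parallel gripper is mounted at the origin on the work surface. World frame = base frame: x ahead of the robot, y to its left, z up, the work surface at z = 0. Lengths are in m, angles in rad, forces in N, time in s.
With the tool pointing down it reaches from about 0.25 to 0.775 m from the base axis. Payload 4 kg.
Tool frame: the origin (TCP) lies at the very end of the fingers, on their centre line; the grasp point (between the pads) lies 19 mm behind it; z points along the fingers, y is the direction in which the jaws open and shut (so a half turn about z gives the same grasp; the last joint's range is limited). The gripper opens to 94 mm and grips with 3 to 60 N. Pads are 16 mm wide; open, the fingers measure 119 mm over their backs; the gripper's body (75 mm by 177 mm) begins 78 mm behind the grasp point.
Start: joints at [1.148, 0.087, 1.371, -0, 1.684, -0.103], TCP at [0.173, 0.522, 0.206] pointing down, gripper open.
Joint ranges: [-3.1, 3.1], [-0.76, 2.03], [0.27, 2.55], [-1.08, 4.22], [0.17, 2.65], [-2.57, 2.57]. Speed limits (rad/s): [2.79, 2.79, 3.14, 3.14, 3.14, 3.14].

### API

Orientations are given as [roll, pitch, yaw] about the fixed x, y, z axes, in that order (R = Rz(yaw) Ry(pitch) Rx(roll)).
In Python, from bench import robot, cams, models gives the robot as it stands.
- The arm moves only by the tool step_arm, never from a script. Its argument "series" is a list of rows, each a list of 5 numbers: the gripper command: -1 is shut, 1 is fully open, values between are in proportion, then the shift along the tool's x, y, z in mm, then the turn about the tool's z in degrees. A call has 1 to 20 rows; each row is the pose to reach, as a shift and turn from the pose commanded when the call began, along the tool's axes at that moment; what a row does not reach only later rows make up. A row lasts 1/8 s, in which the tool goes at most 62.5 mm and 10.7 degrees, less where a joint would pass 70% of its speed; a pose out of reach is approached as far as the arm can. A call with a gripper value outside its range is refused whole. The fingers move at their own pace and stop on an object; the grip force is fixed at half the most. Time passes only in rows, so rows that repeat a pose let the fingers close. It gives the time, the measured TCP pose, the force and the opening at its end, in the units of the state.
- robot.get_obs(): the state, without advancing time (a new reading comes with each control period).
- cams.snapshot(name): name is "side" or "top" or "wrist"; returns a dict with "pixels" (384x512x3 uint8, red, green, blue), "fov_y" (degrees; the focal length in pixels is half the picture's height over the tangent of half this angle, whatever the lens; pixels are square), "cx", "cy" (the principal point, pixels), "R" (3x3) and "t" (3): a world point X has camera coordinates R X + t. Camera axes: x right, y down, z forward; pixel columns grow to the right and rows downward; lengths in m; the calibration is good to about 2 mm. A picture is of the moment at which its call begins. There is no depth.
- robot.close_job(): hands the job in, once; it reports no verdict.
Trained networks look in a picture, given as the dict that the camera call returned (one of the last four; its "shot" number tells which), for a name from the list of things; names that differ only in an ending like _2 or _b are one class to them, and where a whole thing is asked for, a point or a joint stands for the part that bears it (a point fixed in the world has none). Each returns a list of dicts, best first, with "p" (0 to 1); they miss things now and then, are a little off and sometimes report something else, mostly with a low value. They report only what shows in the picture. A call takes as long as a camera call. They do not tell look-alikes from the thing itself.
- models.find_in(picture, label): "position" ([x, y, z] in m, in world coordinates, good to about 4 mm: the middle of the surface that is visible of it).
- models.pinpoint(picture, label): "position" ([x, y, z] in m, in world coordinates, good to about 4 mm: a listed point, or the origin of a listed thing).
The state is a dict: "time": time; "joint_positions": joint angles; "qvel": joint speeds; "joint_torque": joint torques, N m; "tool_pos": TCP position; "ee_rot": TCP orientation; "wrist_force": force on the tool from outside, world axes, zero at the start; "wrist_torque": the same for the moment, N m; "width": finger opening in m.
Only numpy, scipy, OpenCV 4.12 (cv2) and the standard library are available. Lean on these libraries where they do the work, as an engineer would, in place of code of your own. Each camera call takes 0.05 s, during which the arm holds its last target. There are 200 camera calls.

### The job

Clamp the steel block that sits in the fixture on the bench: with a finger push the clamp's swung-out strap round until it lies over the block against its stop pin, then push the raised cam lever all the way down so that the clamp's foot grips the block. Only push, with light force: grip nothing and pick nothing up, leave the block seated between its pins, and the hammer, screwdriver, oil can and spare block where they lie.

Things in the scene. Friction and masses are not known exactly. Their poses are not given: they have to be found in the camera images.
- strap: The swing strap of the clamp, a dark steel bar on a round post on the fixture plate. Origin on the post's upright axis at the bar's mid-height (about 75 mm above the bench with the lever up); z up. The bar runs along its own -y from a 38 mm hub on the axis to a round end 114 mm out; it is 28 mm wide, 20 mm thick. The cam lever stands up over the hub.
- foot (a point): Centre of the underside of the black round foot, 22 mm across, hanging from the bar 100 mm out from the post axis, 13 mm below the bar's underside; a nut stands 12 mm up above it on the bar. With the lever up the foot passes 2 to 3 mm above the block, so a finger beside the bar must stay above the block's top, 50 mm above the bench.
- swivel (a joint): Angle of the clamp strap about the post, rad: 0 = home, over the block and against the stop pin; it grows as the strap swings out clockwise seen from above, to 2.0 at most. It starts swung out by 0.9 to 1.6. Some friction (about 2 N at the bar's end): it stays where it is left. The cam lever turns with the strap. Strap and lever need under 10 N; more than 36 N is too rough.
- lever (a joint): Angle of the cam lever, rad: 0 = fully down (level, pointing away from the bar, along the strap's own +y), 1.5 = nearly upright, its upper side facing the bar's end. Starts at 1.2 to 1.45, stays where it is left. Pushing it down takes about 5 N at 85 mm from its pin, more at the stop; on the way the cam forces the strap 5 mm down and the foot meets the block at about 0.6.
- lever_pivot (a point): Centre of the cam lever's level pin, above the post on its axis, 104 mm above the bench. The lever is a round steel bar, 12 mm thick, leaving two 30 mm cam discs on this pin.
- lever_knob (a point): Centre of the black ball knob, 24 mm across, at the lever's end, 113 mm from its pin.
- fixture: The fixture: a steel plate 160 x 240 x 16 mm (x, y, z) fixed to the bench, origin at the centre of its underside, z up. Post at x 0, y +55 mm; block at x 0, y -45 mm between low pins 11 mm high. The home strap lies along the plate's -y; swung out by 1.57 it points along -x. Stop pin: 10 mm across, top 82 mm above the bench, at x +19, y +19 mm, on the home strap's +x side.
- block: The dark steel block to be clamped, 64 x 48 x 34 mm (x, y, z), 0.8 kg, two 10 mm holes in its top. Origin at the centre of its underside, which rests on the plate 16 mm above the bench. It is loose, already seated between the pins.
- spare: A second such block lying on the bench beyond the fixture, not to be disturbed. Origin at the centre of its underside.
- hammer: Ball-peen hammer lying beside the fixture, 310 mm long, 30 mm high, not to be disturbed. Origin on the bench under its handle, handle along its -x, head 120 mm out along +x.
- screwdriver: Screwdriver lying beside the fixture, not to be disturbed. Origin under its middle, handle to its -x.
- oilcan: Grey can, 52 mm across, 90 mm tall, standing beyond the fixture, not to be disturbed. Origin at the centre of its underside.
Mind the look-alikes: they are no part of the job. Leave any blue or yellow look-alike of the block alone.

How it is judged:
On the way, in this order (a step that is already met when the one before it is completed fails the run):
1. the strap is swung home against its stop (within 0.06 rad) (value of joint swivel below 0.06 rad), for 0.2 s.
2. the cam lever is pushed fully down (within 0.08 rad) and the foot grips the block (value of joint lever below 0.08 rad and contact force between strap and block above 12 N), for 0.2 s.
At the end, for the whole second after the job is handed in: The strap is home against its stop (within 0.06 rad), the lever is fully down (within 0.08 rad), the clamp's foot presses on the block with more than 12 N, and the block sits level and still within 4 mm of where it was (all of step 2 and value of joint swivel below 0.06 rad and distance of block from where it was at the start of the episode below 0.004 m and angle between block's own z axis and vertical below 0.05 rad and linear speed of block below 0.01 m/s); the robot touches nothing.
It fails at once if the block is lifted or pushed out of its nest (moved more than 8 mm) (distance of block from where it was at the start of the episode above 0.008 m).
It fails at once if the spare block or the oil can is moved or lifted by more than 15 mm, or the can tipped over (distance of any of spare, oilcan from where it was at the start of the episode above 0.015 m or angle between oilcan's own z axis and vertical above 0.3 rad).
It fails at once if the hammer or the screwdriver is moved or lifted by more than 15 mm (distance of any of hammer, screwdriver from where it was at the start of the episode above 0.015 m).
It fails at once if the fingers grip the clamp or force it (contact over 36 N) (contact force between the fingers and fixture above 36 N).
It also fails if it takes over 51 s, if anything falls off the work surface, if the arm or the gripper's body presses on something with over 40 N, if the wrist force passes 120 N, or if a joint passes its speed limit or range.

## Working session

There is one attempt and no reset: what is moved stays moved. The work goes in short steps, Python scripts to look and compute and a tool call to move; the robot and the scene stay as the last step left them, time stands still between calls to the robot, and variables do not carry over. Pictures are saved under pics/ and viewed, about 8 in all and at most 12, crops included, and the job is handed in when it is done.

Besides the shell and the picture viewer there is one more tool, called after "Request:" by a JSON object that holds its "name" and its "arguments". step_arm: Moves the arm, as the interface text tells. Its arguments: {"type":"object","properties":{"series":{"type":"array","items":{"type":"array","items":{"type":"number"}}}},"required":["series"]}

```bash
mkdir -p pics; python3 - <<'E'
from bench import robot,cams,models
import cv2,numpy as np
o=robot.get_obs();print(o['time'],o['tool_pos'],o['ee_rot'],o['width'],o['wrist_force'])
for c in ['top','side']:
    s=cams.snapshot(c);cv2.imwrite(f'pics/{c}0.png',s['pixels'][:,:,::-1])
    print(c,s['fov_y'],(-s['R'].T@s['t']).round(3))
    for l in ['strap','foot','lever_pivot','lever_knob','fixture','block','spare','hammer','screwdriver','oilcan']:
        print(l,[(np.round(d['position'],3).tolist(),round(d['p'],2)) for d in models.pinpoint(s,l)[:3]])
E
```

```text
0.0 [0.17269852 0.52163644 0.20432702] [-3.13947600e+00 -2.28291858e-04  2.82180480e+00] 0.0940829195284022 [-0.02282588 -1.32702563 -0.951086  ]
top 50.59725552517848 [0.5  0.06 1.16]
strap [([0.737, -0.032, -0.005], 0.53), ([0.539, -0.152, -0.0], 0.34)]
foot [([0.547, 0.141, 0.053], 0.94)]
lever_pivot [([0.639, 0.111, 0.105], 0.56), ([0.536, -0.154, -0.001], 0.43)]
lever_knob [([0.67, 0.101, 0.213], 0.53), ([0.639, 0.112, 0.105], 0.25)]
fixture [([0.617, 0.056, -0.001], 0.68)]
block [([0.857, 0.029, 0.0], 0.88), ([0.42, 0.017, 0.003], 0.86), ([0.777, -0.163, -0.002], 0.74)]
spare [([0.738, -0.027, -0.007], 0.75)]
hammer [([0.536, -0.155, -0.002], 0.81)]
screwdriver [([0.744, 0.291, 0.001], 0.92)]
oilcan [([0.831, 0.147, -0.005], 0.59)]
side 57.71622452411257 [ 0.304 -0.375  0.708]
strap [([0.537, -0.152, 0.001], 0.74), ([0.643, 0.105, 0.078], 0.73)]
foot []
lever_pivot [([0.638, 0.112, 0.105], 0.78)]
lever_knob [([0.669, 0.099, 0.218], 0.7)]
fixture [([0.618, 0.059, 0.001], 0.87)]
block [([0.777, -0.16, 0.001], 0.93), ([0.422, 0.016, 0.002], 0.74), ([0.404, 0.164, -0.0], 0.7)]
spare []
hammer [([0.536, -0.154, -0.002], 0.88)]
screwdriver [([0.745, 0.292, -0.003], 0.53)]
oilcan [([0.832, 0.147, -0.005], 0.83)]
```

View pics/top0.png

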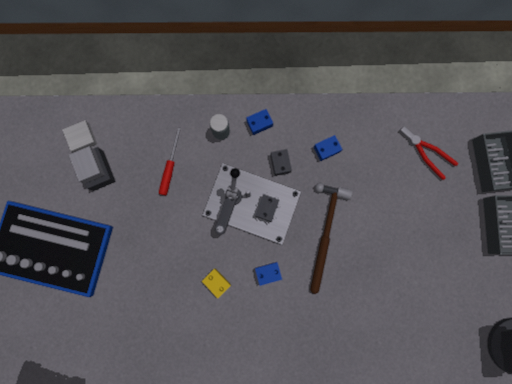

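View pics/side0.png

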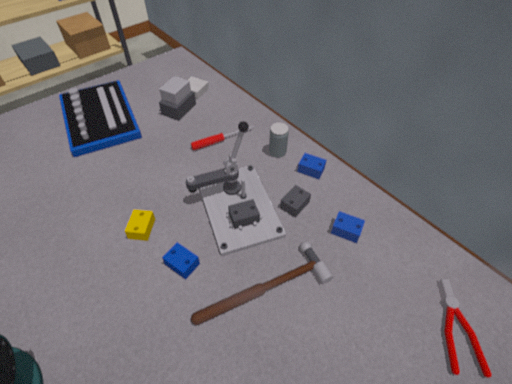

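The pictures show the plate around pixel (252,204) in the top view. The strap points toward the robot and left, with its foot near (221,229), and the knob is near (235,173). The network positions agree: foot to post is 97 mm, and the swivel is about 1.5. Next I'll check the plate yaw and work out the moves.

```bash
cat >h.py <<'E'
from bench import robot,cams,models
import numpy as np,cv2
from scipy.spatial.transform import Rotation as Ro
POST=np.array([.6385,.1115])
def rows(targets,g=-1):
    """targets: (x,y,z,yaw) world -> rows from the present pose"""
    o=robot.get_obs();R=Ro.from_euler('xyz',o['ee_rot']).as_matrix()
    for t in targets:
        d=R.T@(np.array(t[:3])-o['tool_pos'])*1000
        a=-np.degrees((t[3]-o['ee_rot'][2]+np.pi)%(2*np.pi)-np.pi)
        print([g]+d.round(0).tolist()+[round(a,1)])
def swing(phi,d,r=.09,z=.062):
    "finger beside a bar pointing at phi, clearance d from the bar's axis on the clockwise side"
    u=np.array([np.cos(phi),np.sin(phi)]);c=np.array([u[1],-u[0]])
    return [*(POST+r*u+d*c),z,phi]
E
python3 - <<'E'
from h import *
s=cams.snapshot('top');im=s['pixels'];hsv=cv2.cvtColor(im,cv2.COLOR_RGB2HSV)
m=((hsv[:,:,2]>140)&(hsv[:,:,1]<40)).astype('uint8');m=cv2.morphologyEx(m,cv2.MORPH_CLOSE,np.ones((5,5)))
cs,_=cv2.findContours(m,0,1);c=[c for c in cs if cv2.pointPolygonTest(c,(285,215),True)>-40 and cv2.contourArea(c)>500]
f=192/np.tan(np.radians(s['fov_y']/2))
for k in c:
    b=cv2.boxPoints(cv2.minAreaRect(k));w=[]
    for p in b:
        v=s['R'].T@np.array([(p[0]-s['cx'])/f,(p[1]-s['cy'])/f,1]);C=-s['R'].T@s['t'];w.append((C+v*(.016-C[2])/v[2])[:2])
    w=np.array(w);print(w.round(3),w.mean(0).round(3),[(np.linalg.norm(w[i]-w[i-1]).round(3),np.degrees(np.arctan2(*(w[i]-w[i-1])[::-1])).round(1)) for i in range(4)])
p=np.radians(162.1);rows([swing(p,.05,z=.2),swing(p,.05)])
E
```

```text
[[ 0.562  0.123]
 [ 0.71   0.069]
 [ 0.653 -0.081]
 [ 0.507 -0.025]] [0.608 0.021] [(np.float64(0.158), np.float64(69.7)), (np.float64(0.157), np.float64(-20.0)), (np.float64(0.16), np.float64(-110.6)), (np.float64(0.156), np.float64(159.0))]
[-1, -481.0, -194.0, 6.0, np.float64(-0.4)]
[-1, -481.0, -194.0, 144.0, np.float64(-0.4)]
```

Request:
{"name": "step_arm", "arguments": {"series": [[-1, -60, -24, 0, 0], [-1, -120, -48, 0, 0], [-1, -175, -71, 0, 0], [-1, -230, -93, 0, 0], [-1, -285, -115, 0, 0], [-1, -340, -137, 2, 0], [-1, -390, -158, 4, 0], [-1, -440, -178, 6, 0], [-1, -481, -194, 6, 0], [-1, -481, -194, 6, 0], [-1, -481, -194, 6, 0]]}}

```text
time: 2.52
tool_pos: [0.5681, 0.1871, 0.1993]
ee_rot: [3.141, -0.001, 2.822]
wrist_force: [-0.1, 0.5, 0.8]
width: -0.0
```

```bash
python3 - <<'E'
from h import *
s=cams.snapshot('wrist');cv2.imwrite('pics/w1.png',s['pixels'][:,:,::-1])
for l in ['foot','lever_pivot','lever_knob','strap']:
    print(l,[(np.round(d['position'],3).tolist(),round(d['p'],2)) for d in models.pinpoint(s,l)[:2]])
o=robot.get_obs();print(o['tool_pos'],o['ee_rot'],o['wrist_force'],o['width'])
p=np.radians(162.1);rows([swing(p,.05,z=.2),swing(p,.05)])
E
```

```text
foot [([0.544, 0.141, 0.053], 0.86)]
lever_pivot [([0.603, 0.017, 0.013], 0.42)]
lever_knob []
strap []
[0.56782832 0.18776584 0.19991083] [3.14114058e+00 3.90702177e-04 2.82354343e+00] [ 0.11239705 -0.00280684  0.29020411] 0.00030498203294879335
[-1, -1.0, -1.0, -0.0, np.float64(-0.3)]
[-1, -1.0, -1.0, 138.0, np.float64(-0.3)]
```

View pics/w1.png

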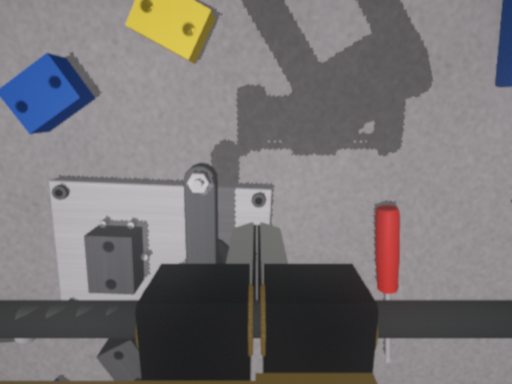

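The wrist view shows the shut fingers (tip near (256,228)) to the right of the bar (around (200,230)), with free plate below them. Lowering beside the bar.

Request:
{"name": "step_arm", "arguments": {"series": [[-1, 0, 0, 50, 0], [-1, 0, 0, 100, 0], [-1, 0, 0, 138, 0], [-1, 0, 0, 138, 0], [-1, 0, 0, 138, 0]]}}

```text
time: 3.4
tool_pos: [0.5695, 0.1874, 0.0636]
ee_rot: [3.14, 0.003, 2.822]
wrist_force: [0.3, -0.1, 0.2]
width: 0.0003
```

```bash
python3 - <<'E'
from h import *
o=robot.get_obs();print(o['tool_pos'],o['wrist_force'])
rows([swing(np.radians(162),.035)]+[swing(np.radians(a),.027) for a in range(162,247,5)])
E
```

```text
[0.56950669 0.18740801 0.06357238] [ 0.30572891 -0.07537696  0.19361716]
[-1, 1.0, -16.0, 2.0, np.float64(-0.3)]
[-1, 1.0, -24.0, 2.0, np.float64(-0.3)]
[-1, 3.0, -32.0, 2.0, np.float64(-5.3)]
[-1, 4.0, -40.0, 1.0, np.float64(-10.3)]
[-1, 5.0, -48.0, 1.0, np.float64(-15.3)]
[-1, 4.0, -56.0, 1.0, np.float64(-20.3)]
[-1, 4.0, -64.0, 1.0, np.float64(-25.3)]
[-1, 2.0, -73.0, 1.0, np.float64(-30.3)]
[-1, -0.0, -80.0, 1.0, np.float64(-35.3)]
[-1, -3.0, -88.0, 1.0, np.float64(-40.3)]
[-1, -7.0, -95.0, 1.0, np.float64(-45.3)]
[-1, -11.0, -102.0, 1.0, np.float64(-50.3)]
[-1, -16.0, -109.0, 1.0, np.float64(-55.3)]
[-1, -21.0, -115.0, 1.0, np.float64(-60.3)]
[-1, -27.0, -121.0, 1.0, np.float64(-65.3)]
[-1, -34.0, -126.0, 1.0, np.float64(-70.3)]
[-1, -40.0, -131.0, 1.0, np.float64(-75.3)]
[-1, -48.0, -135.0, 1.0, np.float64(-80.3)]
```

Request:
{"name": "step_arm", "arguments": {"series": [[-1, 1, -12, 1, 0], [-1, 1, -18, 1, 0], [-1, 1, -24, 1, 0], [-1, 2, -28, 1, -2.5], [-1, 3, -32, 1, -5], [-1, 4, -40, 1, -10], [-1, 5, -48, 1, -15], [-1, 4, -56, 1, -20]]}}

```text
time: 4.4
tool_pos: [0.5469, 0.1353, 0.0612]
ee_rot: [3.14, 0.0, -3.109]
wrist_force: [-1.2, 2.4, 0.6]
width: 0.0004
```

```bash
python3 - <<'E'
from h import *
o=robot.get_obs();print(o['tool_pos'],o['ee_rot'],o['wrist_force'])
for c in ['top','side']:
    s=cams.snapshot(c)
    for l in ['foot','lever_knob','lever_pivot']:
        for d in models.pinpoint(s,l)[:1]:
            q=np.array(d['position']);print(c,l,q.round(3),round(d['p'],2),np.degrees(np.arctan2(*(q[:2]-POST)[::-1])).round(1))
rows([swing(np.radians(a),.027) for a in range(187,247,5)])
E
```

```text
[0.54689236 0.13528395 0.06117653] [ 3.13961906e+00  3.80856339e-04 -3.10942837e+00] [-1.16550348  2.38578208  0.58578425]
top lever_knob [0.673 0.112 0.21 ] 0.46 0.7
top lever_pivot [0.64  0.11  0.104] 0.61 -33.7
side foot [0.539 0.107 0.053] 0.72 -177.5
side lever_knob [0.673 0.109 0.216] 0.8 -4.5
side lever_pivot [0.636 0.113 0.103] 0.98 149.6
[-1, 2.0, -8.0, -2.0, np.float64(-5.4)]
[-1, 3.0, -16.0, -2.0, np.float64(-10.4)]
[-1, 3.0, -24.0, -2.0, np.float64(-15.4)]
[-1, 3.0, -32.0, -2.0, np.float64(-20.4)]
[-1, 2.0, -40.0, -2.0, np.float64(-25.4)]
[-1, 1.0, -48.0, -2.0, np.float64(-30.4)]
[-1, -2.0, -56.0, -2.0, np.float64(-35.4)]
[-1, -5.0, -64.0, -2.0, np.float64(-40.4)]
[-1, -8.0, -71.0, -2.0, np.float64(-45.4)]
[-1, -12.0, -78.0, -2.0, np.float64(-50.4)]
[-1, -17.0, -85.0, -2.0, np.float64(-55.4)]
[-1, -23.0, -91.0, -2.0, np.float64(-60.4)]
```

The strap follows at about 2.7 N, with the bar now at about 182°. Continuing.

Request:
{"name": "step_arm", "arguments": {"series": [[-1, 2, -8, -2, -5.4], [-1, 3, -16, -2, -10.4], [-1, 3, -24, -2, -15.4], [-1, 3, -32, -2, -20.4], [-1, 2, -40, -2, -25.4], [-1, 1, -48, -2, -30.4], [-1, -2, -56, -2, -35.4], [-1, -5, -64, -2, -40.4], [-1, -8, -71, -2, -45.4], [-1, -12, -78, -2, -50.4], [-1, -17, -85, -2, -55.4], [-1, -19, -88, -2, -58]]}}

```text
time: 6.3
tool_pos: [0.5686, 0.0616, 0.0619]
ee_rot: [-3.132, -0.015, -2.124]
wrist_force: [-0.4, 0.3, 0.5]
width: 0.0008
```

```bash
python3 - <<'E'
from h import *
o=robot.get_obs();print(o['tool_pos'],o['ee_rot'],o['wrist_force'])
for c in ['top','side']:
    s=cams.snapshot(c)
    for l in ['foot','lever_knob','lever_pivot']:
        for d in models.pinpoint(s,l)[:1]:
            q=np.array(d['position']);print(c,l,q.round(3),round(d['p'],2),np.degrees(np.arctan2(*(q[:2]-POST)[::-1])).round(1))
rows([swing(np.radians(a),.027) for a in (240,242,244,246,248,250,252)])
E
```

```text
[0.56860503 0.06156852 0.0619174 ] [-3.13154716 -0.01523138 -2.12431444] [-0.38643692  0.32467489  0.50400143]
top foot [ 0.535 -0.153 -0.002] 0.42 -111.3
top lever_knob [0.656 0.139 0.213] 0.71 57.1
top lever_pivot [0.638 0.112 0.103] 0.69 104.0
side foot [0.582 0.026 0.054] 0.87 -123.2
side lever_knob [0.657 0.139 0.215] 0.47 56.6
[-1, 12.0, -9.0, 1.0, np.float64(-1.7)]
[-1, 13.0, -13.0, 1.0, np.float64(-3.7)]
[-1, 13.0, -16.0, 1.0, np.float64(-5.7)]
[-1, 14.0, -19.0, 1.0, np.float64(-7.7)]
[-1, 14.0, -22.0, 1.0, np.float64(-9.7)]
[-1, 15.0, -26.0, 1.0, np.float64(-11.7)]
[-1, 15.0, -29.0, 1.0, np.float64(-13.7)]
```

Request:
{"name": "step_arm", "arguments": {"series": [[-1, 0, 0, 0, 0], [-1, 0, 0, 0, 0]]}}

```text
time: 6.95
tool_pos: [0.5684, 0.0619, 0.0623]
ee_rot: [-3.132, -0.014, -2.124]
wrist_force: [-0.4, 0.0, 0.2]
width: 0.0004
```

```bash
python3 - <<'E'
from h import *
o=robot.get_obs();print(o['tool_pos'],o['ee_rot'],o['wrist_force'],o['joint_positions'],o['qvel'],o['joint_torque'])
s=cams.snapshot('side');cv2.imwrite('pics/s2.png',cv2.resize(s['pixels'][120:300,150:350,::-1],None,fx=3,fy=3))
for d in models.pinpoint(s,'foot')[:1]:
  q=np.array(d['position']);print(q.round(3),np.degrees(np.arctan2(*(q[:2]-POST)[::-1])).round(1))
rows([swing(np.radians(a),.027) for a in (238,240,242,244,246,248,250,252)])
E
```

```text
[0.56838689 0.06189712 0.06225551] [-3.13172648 -0.01440607 -2.12384318] [-0.37417464  0.0232703   0.22654932] [ 0.02006569  0.20646066  1.52472599 -0.01768221  1.40995209 -2.56572323] [-0.00055481  0.00038117  0.00029273 -0.00017675 -0.00165954 -0.002069  ] [ 2.18197878e-02 -3.72413671e+01 -2.84282202e+01 -1.39185945e-01
  2.62701715e-02 -4.89362410e-04]
[0.579 0.028 0.054] -125.6
[-1, 11.0, -6.0, 0.0, np.float64(0.3)]
[-1, 12.0, -9.0, 0.0, np.float64(-1.7)]
[-1, 13.0, -12.0, 1.0, np.float64(-3.7)]
[-1, 13.0, -16.0, 1.0, np.float64(-5.7)]
[-1, 14.0, -19.0, 1.0, np.float64(-7.7)]
[-1, 14.0, -22.0, 1.0, np.float64(-9.7)]
[-1, 15.0, -25.0, 1.0, np.float64(-11.7)]
[-1, 15.0, -29.0, 1.0, np.float64(-13.7)]
```

View pics/s2.png

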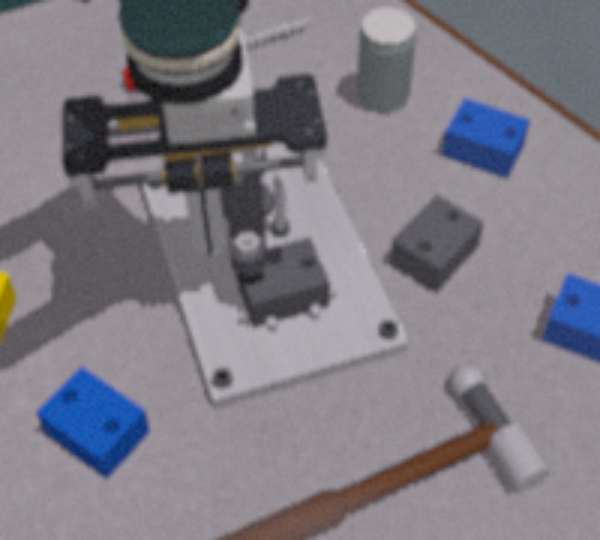

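The side view shows the finger left of the bar, the nut near (245,245), with the bar about 16° short of home. Joint 6 has reached its limit (-2.566), which stalled the move, so I'll turn the tool back a little.

Request:
{"name": "step_arm", "arguments": {"series": [[-1, 0, 0, 0, 3], [-1, 0, 0, 0, 6], [-1, 0, 0, 0, 6]]}}

```text
time: 7.42
tool_pos: [0.5684, 0.062, 0.0622]
ee_rot: [-3.13, -0.013, -2.228]
wrist_force: [0.3, -0.4, -0.3]
width: 0.0002
```

```bash
python3 - <<'E'
from h import *
o=robot.get_obs();print(o['tool_pos'],o['ee_rot'],o['wrist_force'],o['joint_positions'][5])
y=o['ee_rot'][2]
rows([swing(np.radians(a),.028)[:3]+[y] for a in (238,240,242,244,246,248,250,252)])
E
```

```text
[0.56836777 0.06195188 0.06217952] [-3.13039485 -0.01343153 -2.22786435] [ 0.26223668 -0.39069248 -0.34153125] -2.4615852004242096
[-1, 10.0, -6.0, 0.0, np.float64(-0.0)]
[-1, 11.0, -9.0, 0.0, np.float64(-0.0)]
[-1, 11.0, -13.0, 0.0, np.float64(-0.0)]
[-1, 12.0, -16.0, 1.0, np.float64(-0.0)]
[-1, 12.0, -19.0, 1.0, np.float64(-0.0)]
[-1, 12.0, -23.0, 1.0, np.float64(-0.0)]
[-1, 12.0, -26.0, 1.0, np.float64(-0.0)]
[-1, 12.0, -29.0, 1.0, np.float64(-0.0)]
```

Request:
{"name": "step_arm", "arguments": {"series": [[-1, 6, -3, 0, 0], [-1, 10, -7, 0, 0], [-1, 11, -10, 0, 0], [-1, 11, -13, 0, 0], [-1, 11, -16, 0, 0], [-1, 11, -19, 0, 0], [-1, 11, -19, 0, 0]]}}

```text
time: 8.3
tool_pos: [0.5769, 0.0413, 0.0624]
ee_rot: [-3.13, -0.014, -2.229]
wrist_force: [-0.8, -0.4, -1.3]
width: 0.0004
```

```bash
python3 - <<'E'
from h import *
o=robot.get_obs();print(o['tool_pos'],o['ee_rot'],o['wrist_force'],o['joint_positions'][5])
for c in ['top','side']:
    s=cams.snapshot(c)
    for l in ['foot','lever_knob']:
        for d in models.pinpoint(s,l)[:1]:
            q=np.array(d['position']);print(c,l,q.round(3),round(d['p'],2),np.degrees(np.arctan2(*(q[:2]-POST)[::-1])).round(1))
E
```

```text
[0.57687601 0.04131387 0.0623896 ] [-3.13008301 -0.0138253  -2.22860375] [-0.8105988  -0.41567168 -1.29110641] -2.49659349619666
top lever_knob [0.652 0.141 0.217] 0.62 65.5
side foot [0.596 0.018 0.054] 0.6 -114.2
```

Request:
{"name": "step_arm", "arguments": {"series": [[-1, -0.5, -1.5, 0, 0], [-1, -1, -3, 0, 0], [-1, -1.3, -4, 0, 0], [-1, -1.6, -5, 0, 0]]}}

```text
time: 9.1
tool_pos: [0.5815, 0.0397, 0.0625]
ee_rot: [-3.131, -0.014, -2.228]
wrist_force: [-3.3, -1.5, 0.7]
width: 0.0005
```

Request:
{"name": "step_arm", "arguments": {"series": [[-1, -0.3, -1, 0, 0], [-1, -0.5, -1.5, 0, 0]]}}

```text
time: 9.35
tool_pos: [0.5826, 0.0393, 0.0624]
ee_rot: [-3.131, -0.014, -2.228]
wrist_force: [-4.7, -1.0, 0.6]
width: -0.0001
```

```bash
python3 - <<'E'
from h import *
o=robot.get_obs();print(o['tool_pos'],o['ee_rot'],o['wrist_force'],o['joint_positions'][5])
for c in ['top','side']:
    s=cams.snapshot(c)
    for l in ['foot','lever_knob']:
        for d in models.pinpoint(s,l)[:1]:
            q=np.array(d['position']);print(c,l,q.round(3),round(d['p'],2),np.degrees(np.arctan2(*(q[:2]-POST)[::-1])).round(1))
E
```

```text
[0.58263263 0.03929728 0.06242042] [-3.13141057 -0.01429635 -2.22848727] [-4.74276283 -0.98017203  0.61342008] -2.5003928963805526
top lever_knob [0.65  0.142 0.214] 0.55 69.9
side foot [0.604 0.017 0.051] 0.89 -110.1
```

Request:
{"name": "step_arm", "arguments": {"series": [[-1, -0.3, -1, 0, 0], [-1, -0.5, -1.5, 0, 0], [-1, -0.5, -1.5, 0, 0]]}}

```text
time: 10.02
tool_pos: [0.5829, 0.0392, 0.0623]
ee_rot: [-3.134, -0.015, -2.228]
wrist_force: [-7.7, 0.2, 3.3]
width: 0.0003
```

Request:
{"name": "step_arm", "arguments": {"series": [[-1, -0.3, -1, 0, 0], [-1, -0.5, -1.5, 0, 0], [-1, -0.5, -1.5, 0, 0]]}}

```text
time: 10.4
tool_pos: [0.5831, 0.0391, 0.0622]
ee_rot: [-3.137, -0.017, -2.228]
wrist_force: [-10.4, 0.9, 3.7]
width: 0.0
```

```bash
python3 - <<'E'
from h import *
s=cams.snapshot('side');cv2.imwrite('pics/s3.png',cv2.resize(s['pixels'][120:270,150:350,::-1],None,fx=4,fy=4))
for l in ['foot','lever_knob','lever_pivot']:
        for d in models.pinpoint(s,l)[:1]:
            q=np.array(d['position']);print(l,q.round(3),round(d['p'],2),np.degrees(np.arctan2(*(q[:2]-POST)[::-1])).round(1))
E
```

```text
foot [0.605 0.016 0.054] 0.61 -109.2
lever_knob [0.62  0.057 0.002] 0.53 -108.4
lever_pivot [ 0.534 -0.151 -0.001] 0.57 -111.8
```

View pics/s3.png

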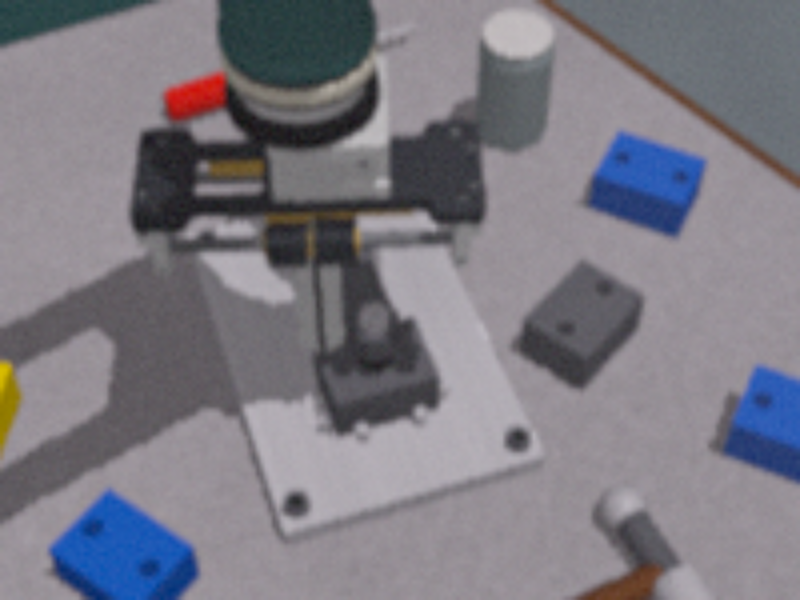

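The strap is home: the force rose to 10 N with almost no motion, and the bar measures about -110°. In the picture the foot and nut (375,325) sit over the block, which is still seated. Now I'll back off and rise.

Request:
{"name": "step_arm", "arguments": {"series": [[-1, 2, 6, 0, 0], [-1, 5, 16, 0, 0], [-1, 8, 26, 0, 0], [-1, 8, 26, -50, 0], [-1, 8, 26, -110, 0], [-1, 8, 26, -170, 0], [-1, 8, 26, -190, 8], [-1, 8, 26, -190, 18], [-1, 8, 26, -190, 28], [-1, 8, 26, -190, 38], [-1, 8, 26, -190, 48], [-1, 8, 26, -190, 58], [-1, 8, 26, -190, 68], [-1, 8, 26, -190, 72], [-1, 8, 26, -190, 72], [-1, 8, 26, -190, 72]]}}

```text
time: 12.6
tool_pos: [0.5605, 0.0513, 0.2525]
ee_rot: [-3.126, 0.007, 2.799]
wrist_force: [-0.1, 0.7, -0.1]
width: 0.0005
```

```bash
cat >>h.py <<'E'
W=np.array([np.cos(np.radians(69.8)),np.sin(np.radians(69.8))]);YAW=np.radians(159.8)
def lev(th,r=.085,off=0):
    s=r*np.cos(th)-.006*np.sin(th)-.0125-off
    return [*(POST+s*W),.104+r*np.sin(th)+.006*np.cos(th),YAW]
E
python3 - <<'E'
from h import *
o=robot.get_obs();print(o['tool_pos'],o['ee_rot'],o['wrist_force'],o['joint_positions'].round(2))
for c in ['top','side']:
    s=cams.snapshot(c)
    for l in ['foot','lever_knob','lever_pivot']:
        for d in models.pinpoint(s,l)[:1]:
            q=np.array(d['position']);print(c,l,q.round(3),round(d['p'],2),np.degrees(np.arctan2(*(q[:2]-POST)[::-1])).round(1))
a=lev(1.28,off=.025);rows([a[:2]+[.25,YAW],a])
E
```

```text
[0.56046009 0.05134555 0.25253383] [-3.12563957  0.00704756  2.79948147] [-0.13502958  0.71787393 -0.08731171] [ 0.    0.11  1.25 -0.02  1.78 -1.23]
top lever_pivot [0.747 0.288 0.   ] 0.59 58.4
side foot [0.603 0.016 0.054] 0.87 -110.1
side lever_knob [0.65  0.141 0.215] 0.71 68.0
side lever_pivot [0.635 0.112 0.103] 0.59 173.3
[-1, -53.0, 64.0, 2.0, np.float64(0.5)]
[-1, -53.0, 65.0, 65.0, np.float64(0.5)]
```

Request:
{"name": "step_arm", "arguments": {"series": [[-1, -25, 20, 0, 0], [-1, -45, 45, 0, 0], [-1, -53, 62, 2, 0], [-1, -53, 64, 20, 0], [-1, -53, 64, 45, 0], [-1, -53, 64, 64, 0], [-1, -53, 64, 64, 0]]}}

```text
time: 13.88
tool_pos: [0.6303, 0.092, 0.1848]
ee_rot: [-3.123, 0.002, 2.798]
wrist_force: [-0.2, 0.2, -0.1]
width: 0.0005
```

```bash
python3 - <<'E'
from h import *
o=robot.get_obs();print(o['tool_pos'],o['ee_rot'],o['wrist_force'])
s=cams.snapshot('side');cv2.imwrite('pics/s4.png',cv2.resize(s['pixels'][90:240,150:350,::-1],None,fx=4,fy=4))
rows([lev(t) for t in (1.3,1.2,1.1,1,.9,.8,.7,.6,.5,.4,.3,.2,.1,0)])
E
```

```text
[0.63027073 0.09201499 0.18483524] [-3.12316702e+00  1.73329740e-03  2.79788518e+00] [-0.17028563  0.24361663 -0.11300468]
[-1, -0.0, 25.0, -1.0, np.float64(0.5)]
[-1, -0.0, 33.0, 1.0, np.float64(0.5)]
[-1, -1.0, 42.0, 4.0, np.float64(0.5)]
[-1, -1.0, 49.0, 7.0, np.float64(0.5)]
[-1, -1.0, 57.0, 11.0, np.float64(0.5)]
[-1, -1.0, 63.0, 16.0, np.float64(0.5)]
[-1, -1.0, 70.0, 22.0, np.float64(0.5)]
[-1, -1.0, 75.0, 28.0, np.float64(0.5)]
[-1, -1.0, 81.0, 35.0, np.float64(0.5)]
[-1, -1.0, 85.0, 43.0, np.float64(0.5)]
[-1, -1.0, 89.0, 50.0, np.float64(0.5)]
[-1, -1.0, 91.0, 58.0, np.float64(0.5)]
[-1, -1.0, 93.0, 67.0, np.float64(0.5)]
[-1, -1.0, 95.0, 75.0, np.float64(0.5)]
```

View pics/s4.png

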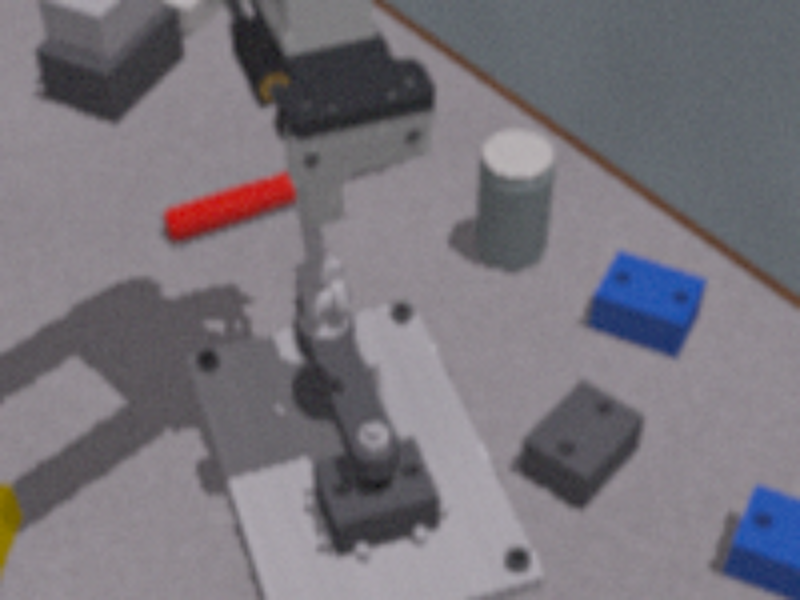

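The picture shows the strap over the block (nut near (373,437)), and the finger above the hub (315,230) on the bar side of the lever. I'll push the lever along its arc to about 0.6.

Request:
{"name": "step_arm", "arguments": {"series": [[-1, 0, 8, 0, 0], [-1, 0, 16, 0, 0], [-1, 0, 22, 0, 0], [-1, 0, 28, 0, 0], [-1, 0, 33, 1, 0], [-1, 0, 38, 2, 0], [-1, 0, 42, 4, 0], [-1, 0, 49, 7, 0], [-1, 0, 53, 9, 0], [-1, 0, 57, 11, 0], [-1, 0, 60, 14, 0]]}}

```text
time: 15.3
tool_pos: [0.6528, 0.1493, 0.1731]
ee_rot: [-3.127, 0.008, 2.798]
wrist_force: [0.3, -1.7, 4.4]
width: 0.0007
```

```bash
python3 - <<'E'
from h import *
o=robot.get_obs();print(o['tool_pos'],o['ee_rot'],o['wrist_force'])
s=cams.snapshot('side')
for l in ['foot','lever_knob','lever_pivot']:
        for d in models.pinpoint(s,l)[:1]:
            q=np.array(d['position']);print(l,q.round(3),round(d['p'],2),(q[:2]-POST)@W,np.degrees(np.arctan2(*(q[:2]-POST)[::-1])).round(1))
rows([lev(t) for t in (.9,.8,.7,.6,.5,.4,.3,.2,.1,0)])
E
```

```text
[0.65280622 0.14929108 0.17308103] [-3.12663893  0.00778122  2.79843709] [ 0.27734268 -1.7103279   4.38953697]
foot [0.605 0.016 0.05 ] 0.56 -0.10116878367751224 -109.5
lever_knob [0.619 0.059 0.005] 0.58 -0.05614762720257657 -109.9
lever_pivot [0.636 0.112 0.105] 0.58 -0.0008632454974963185 180.0
[-1, -0.0, -5.0, -2.0, np.float64(0.6)]
[-1, -0.0, 2.0, 3.0, np.float64(0.6)]
[-1, -0.0, 8.0, 9.0, np.float64(0.6)]
[-1, -0.0, 14.0, 15.0, np.float64(0.6)]
[-1, -1.0, 19.0, 22.0, np.float64(0.6)]
[-1, -1.0, 24.0, 29.0, np.float64(0.6)]
[-1, -0.0, 27.0, 37.0, np.float64(0.6)]
[-1, -0.0, 30.0, 45.0, np.float64(0.6)]
[-1, -0.0, 32.0, 54.0, np.float64(0.6)]
[-1, -0.0, 33.0, 62.0, np.float64(0.6)]
```

Contact is about 4.7 N, as expected, and the lever is near 0.85. Continuing to about 0.3.

Request:
{"name": "step_arm", "arguments": {"series": [[-1, 0, 4, 6, 0], [-1, 0, 8, 9, 0], [-1, 0, 11, 12, 0], [-1, 0, 14, 15, 0], [-1, 0, 17, 18.5, 0], [-1, 0, 19, 22, 0], [-1, 0, 22, 25.5, 0], [-1, 0, 24, 29, 0], [-1, 0, 25, 31, 0]]}}

```text
time: 16.62
tool_pos: [0.6608, 0.1721, 0.1411]
ee_rot: [-3.126, 0.007, 2.798]
wrist_force: [0.8, 0.4, 5.1]
width: 0.0009
```

Request:
{"name": "step_arm", "arguments": {"series": [[-1, 0, 1, 3, 0], [-1, 0, 2.5, 6, 0], [-1, 0, 4, 10, 0], [-1, 0, 5, 14, 0]]}}

```text
time: 17.12
tool_pos: [0.6627, 0.177, 0.1274]
ee_rot: [-3.127, 0.007, 2.799]
wrist_force: [1.2, 1.8, 5.4]
width: 0.0009
```

```bash
python3 - <<'E'
from h import *
o=robot.get_obs();print(o['tool_pos'],o['ee_rot'],o['wrist_force'])
rows([lev(t) for t in (.4,.3,.2,.1,0)])
E
```

```text
[0.6626534  0.17698972 0.12743209] [-3.1270948   0.00700782  2.79863593] [1.19012232 1.75412129 5.40610244]
[-1, 0.0, -7.0, -15.0, np.float64(0.6)]
[-1, 0.0, -3.0, -7.0, np.float64(0.6)]
[-1, 0.0, -0.0, 1.0, np.float64(0.6)]
[-1, 0.0, 2.0, 9.0, np.float64(0.6)]
[-1, 0.0, 3.0, 17.0, np.float64(0.6)]
```

Request:
{"name": "step_arm", "arguments": {"series": [[-1, 0, 1, 3, 0], [-1, 0, 1.5, 6, 0], [-1, 0, 2, 9, 0], [-1, 0, 2.5, 12, 0], [-1, 0, 3, 14, 0]]}}

```text
time: 17.75
tool_pos: [0.6637, 0.1799, 0.1134]
ee_rot: [-3.128, 0.007, 2.799]
wrist_force: [1.0, 2.3, 5.1]
width: 0.0007
```

Request:
{"name": "step_arm", "arguments": {"series": [[-1, 0, 0, 1, 0], [-1, 0, 0, 2, 0], [-1, 0, 0, 2, 0]]}}

```text
time: 18.12
tool_pos: [0.6636, 0.1798, 0.1114]
ee_rot: [-3.127, 0.007, 2.799]
wrist_force: [1.4, 2.9, 4.3]
width: 0.0007
```

Request:
{"name": "step_arm", "arguments": {"series": [[-1, 0, 0, 1, 0], [-1, 0, 0, 1.5, 0], [-1, 0, 0, 1.5, 0]]}}

```text
time: 18.5
tool_pos: [0.6636, 0.1796, 0.11]
ee_rot: [-3.127, 0.007, 2.799]
wrist_force: [1.2, 3.9, 4.8]
width: 0.0006
```

Request:
{"name": "step_arm", "arguments": {"series": [[-1, 0, 0, 1, 0], [-1, 0, 0, 1.5, 0], [-1, 0, 0, 1.5, 0]]}}

```text
time: 18.88
tool_pos: [0.6637, 0.1796, 0.1098]
ee_rot: [-3.128, 0.008, 2.799]
wrist_force: [0.6, 3.8, 8.1]
width: 0.0005
```

Request:
{"name": "step_arm", "arguments": {"series": [[-1, 0, 0, 1, 0], [-1, 0, 0, 1.5, 0], [-1, 0, 0, 1.5, 0]]}}

```text
time: 19.25
tool_pos: [0.6638, 0.1796, 0.1096]
ee_rot: [-3.128, 0.009, 2.799]
wrist_force: [-1.5, 2.6, 10.7]
width: 0.0005
```

Request:
{"name": "step_arm", "arguments": {"series": [[-1, 0, 0, 1, 0], [-1, 0, 0, 2, 0], [-1, 0, 0, 2, 0]]}}

```text
time: 19.62
tool_pos: [0.664, 0.1796, 0.1094]
ee_rot: [-3.129, 0.01, 2.799]
wrist_force: [-3.2, 2.8, 15.2]
width: 0.0004
```

Request:
{"name": "step_arm", "arguments": {"series": [[-1, 0, 0, 1, 0], [-1, 0, 0, 2, 0], [-1, 0, 0, 2, 0], [-1, 0, 0, 2, 0]]}}

```text
time: 20.12
tool_pos: [0.6641, 0.1796, 0.1092]
ee_rot: [-3.129, 0.011, 2.799]
wrist_force: [-4.8, 3.0, 19.7]
width: 0.0002
```

Hard stop reached: 20 N with 0.2 mm of motion per step. Now I'll rise and check.

Request:
{"name": "step_arm", "arguments": {"series": [[-1, 0, 0, -8, 0], [-1, 0, 0, -30, 0], [-1, 0, 0, -80, 0], [-1, 0, -10, -130, 0], [-1, 20, -40, -150, 0], [-1, 60, -70, -150, 0], [-1, 110, -90, -150, 0], [-1, 160, -100, -150, 0], [-1, 210, -100, -150, 0], [-1, 210, -100, -150, 0], [-1, 210, -100, -150, 0]]}}

```text
time: 21.5
tool_pos: [0.4318, 0.1571, 0.2517]
ee_rot: [-3.123, 0.005, 2.798]
wrist_force: [0.2, 0.4, 0.6]
width: 0.001
```

```bash
python3 - <<'E'
from h import *
o=robot.get_obs();print(o['time'],o['tool_pos'],o['wrist_force'])
for c in ['top','side']:
    s=cams.snapshot(c)
    if c=='side': cv2.imwrite('pics/s5.png',cv2.resize(s['pixels'][90:240,150:350,::-1],None,fx=4,fy=4))
    for l in ['foot','lever_knob','lever_pivot','hammer','screwdriver','oilcan','spare']:
        for d in models.pinpoint(s,l)[:1]:
            q=np.array(d['position']);print(c,l,q.round(3),round(d['p'],2),((q[:2]-POST)@W).round(3),np.degrees(np.arctan2(*(q[:2]-POST)[::-1])).round(1))
E
```

```text
21.5 [0.43180141 0.15705707 0.25173159] [0.21211823 0.36696595 0.58560314]
top foot [0.609 0.015 0.05 ] 0.82 -0.101 -106.8
top lever_knob [0.68  0.214 0.104] 0.86 0.11 67.9
top lever_pivot [0.643 0.11  0.102] 0.55 0.0 -19.6
top hammer [ 0.537 -0.154  0.002] 0.7 -0.285 -110.9
top screwdriver [0.746 0.288 0.003] 0.73 0.203 58.8
top oilcan [ 0.831  0.146 -0.003] 0.81 0.099 10.2
top spare [ 0.736 -0.028 -0.007] 0.68 -0.097 -55.0
side foot [0.604 0.016 0.047] 0.69 -0.101 -109.9
side lever_knob [0.676 0.216 0.107] 0.52 0.111 70.6
side lever_pivot [0.637 0.113 0.101] 0.67 0.001 138.2
side hammer [ 0.537 -0.155  0.001] 0.6 -0.285 -110.8
side screwdriver [ 0.744  0.29  -0.   ] 0.58 0.204 59.4
side oilcan [ 0.831  0.145 -0.002] 0.87 0.098 9.9
side spare [ 0.735 -0.028  0.   ] 0.72 -0.097 -55.2
```

View pics/s5.png

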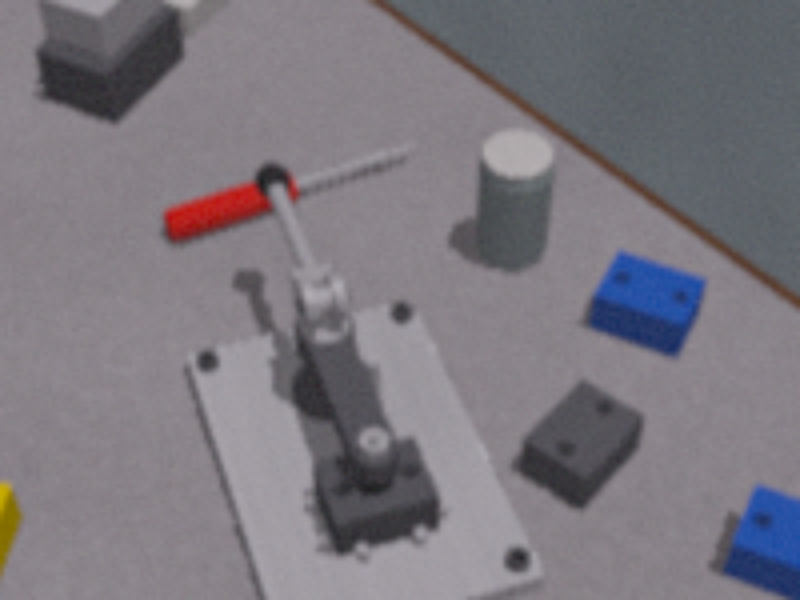

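The picture shows the lever lying level, with its knob (272,178) over the screwdriver by line of sight only. The strap is over the block and the block is between its pins.

```bash
python3 -c "
from bench import robot
print(robot.close_job())"
```

```text
the job is handed in; nothing more can be done
None
```

I swung the strap home and pushed the cam lever fully down, then handed the job in at about 21.6 s. No verdict came back. I never measured the foot's grip force on the block, only inferred it from the lever reaching its stop.

- **Strap:** I pushed it round with the shut fingers until it met its stop pin. The force rose to about 10 N with almost no further motion. The side camera puts the bar at -109.9°, against a home direction of -110.3° worked out from the plate's edges.
- **Lever:** I pushed it down along its arc at about 5 N, then to a hard stop at about 20 N. The knob is now at 104 to 107 mm, level with its pin at 104 mm.
- **Surroundings:** The block looks seated between its pins in the last picture. The network positions for the hammer, screwdriver, oil can and spare block match the first ones to within about 4 mm. The arm was clear, with about zero wrist force.

**Problem on the way:** Joint 6 reached its limit during the swing and the move stalled. I turned the tool back and finished the push from a slightly different angle, with no contact trouble.

**Disagreement:** The last top-camera reading put the foot at -106.8°, about 3° off the side view. Taken relative to the pivot in that same picture it comes to -109.7°, so I put it down to calibration offset.

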